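# Lock the vial tray into the reader

### The arm

A 6-joint arm with a two-finger parallel gripper is mounted at the origin on the work surface. World frame = base frame: x ahead of the robot, y to its left, z up, the work surface at z = 0. Lengths are in mm, angles in rad, forces in N, time in s.
With the tool pointing down it reaches from about 275 to 750 mm from the base axis. Payload 10.2 kg.
Tool frame: the origin (TCP) lies midway between the tips of the shut fingers; the grasp point (between the pads) lies 19 mm behind it; z points along the fingers, y is the line along which they close (so a half turn about z gives the same grasp; the last joint's range is limited). The gripper opens to 85 mm and grips with 20 to 120 N. Pads are 22 mm wide; open, the fingers measure 114 mm over their backs; the gripper's body (76 mm by 85 mm) begins 54 mm behind the grasp point. The pads swing forward as they close: fully open they stand 13 mm farther back than shut.
Start: joints at [-1.558, 0.313, 1.498, -0, 1.331, -0.223], TCP at [122.637, -510.481, 231.294] pointing down, gripper open.
Joint ranges: [-2.94, 2.94], [-0.97, 2.17], [0.19, 2.56], [-1.23, 4.37], [0.02, 3.11], [-2.88, 2.88]. Speed limits (rad/s): [2.39, 2.39, 3.01, 3.14, 3.14, 3.14].

### API

Orientations are given as a unit quaternion [w, x, y, z].
In Python, from rig import ctrl gives the robot as it stands.
- The arm moves only by the tool arm_command, never from a script. Its argument "increments" is a list of rows, each an object with "dr": the turn, a rotation vector about the tool's x, y, z in units of pi/4 rad (1.0 is pi/4 rad), a list of three; "offset": the shift along the tool's x, y, z in units of 120 mm (1.0 is 120 mm), a list of three; "hand": the opening, from -1 (shut) to 1 (fully open). A call has 1 to 8 rows; each row shifts and turns the commanded pose from where the row before left it, along the tool's axes as they then stand; what a row does not reach is not made up. A row lasts 1/10 s, in which the tool goes at most 50 mm and 8.59 degrees, less where a joint would pass 70% of its speed; a pose out of reach is approached as far as the arm can. A call with a number of a shift or a turn outside -1 to 1 is refused whole. A call with a gripper value outside its range is refused whole. The fingers move at their own pace and stop on an object; "grip_force" is the grip in N (left out, the last holds). Time passes only in rows, so rows that do not move let the fingers close. It gives the time, the measured TCP pose, the force, the opening and the grip force at its end, in the units of the state.
- ctrl.sense(): the state, without advancing time (a new reading comes with each control period).
- ctrl.capture(name): name is "side" or "top"; returns the picture (420x560x3 uint8, red, green, blue); there is no depth.
- ctrl.camera_info(name): a dict with "K" (3x3 intrinsics, pixels), "dist" ([k1, k2, p1, p2, k3] as OpenCV has them; the pictures are not rectified), "R" (3x3) and "t" (3): a world point X has camera coordinates R X + t. Camera axes: x right, y down, z forward; pixel columns grow to the right and rows downward; lengths in mm; the calibration is good to about 2 mm. A picture is of the moment at which its call begins. camera_info takes no time and is no camera call.
- ctrl.finish_job(): hands the job in; it is judged then, once.
The state is a dict: "time_s": time; "joints": joint angles; "dq": joint speeds; "tau": joint torques, N m; "eef_pos": TCP position; "ee_rot": TCP orientation; "force": force on the tool from outside, world axes, zero at the start; "wrist_torque": the same for the moment, N m; "grip_width": opening from 0.0 (shut) to 1.0 (fully open); "grip_force": force on a finger pad.
Only numpy, scipy, OpenCV 4.12 (cv2) and the standard library are available. Lean on these libraries where they do the work, as an engineer would, in place of code of your own. Each camera call takes 0.05 s, during which the arm holds its last target. There are 200 camera calls.

### The job

Slide the blue vial tray, by its yellow handle, under the reader's head and fully home against the steel stops. A spring pushes back, so keep the tray pressed home until the slow locking pin with the red knob has come all the way in, and only then let go, leaving the tray locked in the reader. All vials must stay standing in the tray, and the bottle, beaker and jar must be left alone.

Things in the scene. Friction and masses are not known exactly. Their poses are not given: they have to be found in the camera images.
- tray: blue vial tray, 120 mm long (x), 72 mm wide (y), 28 mm high (side rail 20), loose on the bench, about 0.45 kg loaded; origin at the centre of its underside. +x is the end that enters the reader, the yellow handle is at -x. The -y side rail has a sloped front, which pushes the locking pin back on the way in, then a notch for the pin beside the tray's centre.
- tray_handle (a point): grip point of the tray's yellow handle: on the tray's mid line, 85 mm behind its centre, 48 mm above the bench. The handle is a bar 24 mm wide along tray y and 12 mm thick, leaning back (top towards tray -x) 35 degrees from vertical; it rises from the tray's rear edge, and 22 mm of it lies beyond this point. Axes are the tray's.
- dock: the fixed white vial reader. Origin on the bench; the tray's origin and axes coincide with it when the tray is fully home; +x is the way in. Guides 18 mm high and 76 mm apart run from x = -85 mm to the steel stops at x = +60 mm; their flared mouth, 102 mm wide, begins at x = -122 mm. No floor: the tray slides on the bench. Rear box x = 72 to 132 mm, 125 mm high.
- dock_head (a point): middle of the lower front edge of the white reading head that spans the bay, 95 mm above the bench, 85 mm in front of the dock's origin. The head is 60 mm deep, its top 175 mm high, its feet 160 mm apart. With the tray home the handle's grip point is right below this edge, so the gripper must lean back towards dock -x, about 35 degrees. Axes are the dock's.
- lock (a joint): locking pin, sprung and damped, 10 mm diameter, in the reader's -y side at dock x = 0: 0 = fully in (across the tray's notch); grows as the tray pushes it out towards -y, 0.009 to 0.013 m while riding on the tray's side. It takes 1 to 2 s to come in once the tray is home. The locked tray, when released, springs back about 4 mm until its notch meets the pin.
- lock_knob (a point): centre of the outer end of the red knob (20 mm diameter) on the locking pin's tail; 109 mm from the bay's mid line when the pin is fully in, further out when it is pushed back.
- kicker (a joint): brass spring plunger between the stops that pushes the tray back out: 0 = fully out, about 0.014 m with the tray home; it pushes with 4.5 to 8 N.
- vial0: vial with green cap, 24 mm diameter, 50 mm tall, 30 g, standing loose in a well of the tray (floor 4 mm thick, walls 28 mm high); origin at the centre of its underside
- vial1: vial with white cap, 24 mm diameter, 50 mm tall, 30 g, standing loose in a well of the tray (floor 4 mm thick, walls 28 mm high); origin at the centre of its underside
- vial2: vial with green cap, 24 mm diameter, 50 mm tall, 30 g, standing loose in a well of the tray (floor 4 mm thick, walls 28 mm high); origin at the centre of its underside
- vial3: vial with white cap, 24 mm diameter, 50 mm tall, 30 g, standing loose in a well of the tray (floor 4 mm thick, walls 28 mm high); origin at the centre of its underside
- vial4: vial with orange cap, 24 mm diameter, 50 mm tall, 30 g, standing loose in a well of the tray (floor 4 mm thick, walls 28 mm high); origin at the centre of its underside
- bottle: white bottle with blue cap, 60 mm diameter, 85 mm tall; standing loose on the bench, to be left alone; origin at the centre of its underside
- beaker: open glass beaker, 70 mm diameter, 80 mm tall; standing loose on the bench, to be left alone; origin at the centre of its underside
- jar: amber jar with green cap, 56 mm diameter, 70 mm tall; standing loose on the bench, to be left alone; origin at the centre of its underside
There are look-alikes about, which are no part of the job. What is shaped like the vial0 but black or purple is not meant.

How it is judged (in metres and radians):
On the way, in this order (a step that is already met when the one before it is completed fails the run):
1. The tray is pushed into the bay (its centre within 40 mm of home) and has pushed the locking pin back by more than 6 mm (x of tray in the frame of dock between -0.04 and -0.005 m and value of joint lock above 0.006 m).
2. The fingers keep the tray pressed home (within 2.5 mm of the stops) with the locking pin fully in (within 2.5 mm) for 0.2 s (x of tray in the frame of dock above -0.0025 m and value of joint lock below 0.0025 m and contact force between the fingers and tray above 1 N and y of tray in the frame of dock between -0.006 and 0.006 m and angle between the x axis of tray and the x axis of dock, either way round below 0.07 rad), for 0.2 s.
At the end, for the whole second after the job is handed in: The tray stands released and still in the reader, within 7.5 mm of home, within 6 mm sideways and 4 degrees of square, flat on the bench, with the locking pin fully in (within 3 mm); all five vials stand upright in the tray (within 14 degrees) (x of tray in the frame of dock between -0.0075 and 0.004 m and height (world z) of tray below 0.004 m and value of joint lock below 0.003 m and linear speed of tray below 0.01 m/s and y of tray in the frame of dock between -0.006 and 0.006 m and angle between the x axis of tray and the x axis of dock, either way round below 0.07 rad and horizontal distance between each of vial0, vial1, vial2, vial3, vial4 and tray below 0.07 m and height (world z) of each of vial0, vial1, vial2, vial3, vial4 below 0.012 m and angle between each of vial0, vial1, vial2, vial3, vial4's own z axis and vertical below 0.25 rad); the robot touches nothing.
It fails at once if the bottle is moved more than 20 mm or tipped (distance of bottle from where it was at the start of the episode above 0.02 m or angle between bottle's own z axis and vertical above 0.3 rad).
It fails at once if the beaker is moved more than 20 mm or tipped (distance of beaker from where it was at the start of the episode above 0.02 m or angle between beaker's own z axis and vertical above 0.3 rad).
It fails at once if the jar is moved more than 20 mm or tipped (distance of jar from where it was at the start of the episode above 0.02 m or angle between jar's own z axis and vertical above 0.3 rad).
It also fails if it takes over 50 s, if anything falls off the work surface, if the arm or the gripper's body presses on something with over 40 N, if the wrist force passes 120 N, or if a joint passes its speed limit or range.

## Working session

There is one attempt and no reset: what is moved stays moved. The work goes in short steps, Python scripts to look and compute and a tool call to move; the robot and the scene stay as the last step left them, time stands still between calls to the robot, and variables do not carry over. Pictures are saved under pics/ and viewed, at most 10 in all, crops included, and the job is handed in when it is done.

Besides the shell and the picture viewer there is one more tool, called after "Call:" as name(argument=value, ...), one argument or row to a line, values as JSON. arm_command: Moves the arm, as the interface text tells. Shifts and turns lie within -1 to 1; 1 stands for 120 mm of shift or pi/4 rad of turn. Its arguments: {"type":"object","properties":{"increments":{"type":"array"},"grip_force":{"type":"number"}},"required":["increments"]}

```bash
mkdir -p pics; ls
python3 - <<'E'
from rig import ctrl
import cv2
for n in("side","top"):
    im=ctrl.capture(n); cv2.imwrite(f"pics/{n}0.png",im[:,:,::-1])
    c=ctrl.camera_info(n); print(n,c)
print(ctrl.sense())
E
```

```text
pics
side {'K': array([[460.71512351,   0.        , 279.47323807],
       [  0.        , 460.71512351, 209.07883907],
       [  0.        ,   0.        ,   1.        ]]), 'dist': array([-0.06407234,  0.        ,  0.        ,  0.        ,  0.        ]), 'R': array([[ 0.99867757, -0.04858674,  0.0168062 ],
       [-0.01814748, -0.63900642, -0.7689873 ],
       [ 0.04810186,  0.76766538, -0.6390431 ]]), 't': array([-581.84357985,   82.74561227,  947.55380667])}
top {'K': array([[477.90820701,   0.        , 283.10540895],
       [  0.        , 477.90820701, 219.2860852 ],
       [  0.        ,   0.        ,   1.        ]]), 'dist': array([-0.00589667,  0.        ,  0.        ,  0.        ,  0.        ]), 'R': array([[-2.52699110e-04, -9.99477619e-01,  3.23175545e-02],
       [-9.93844580e-01, -3.32922543e-03, -1.10733315e-01],
       [ 1.10783063e-01, -3.21466086e-02, -9.93324574e-01]]), 't': array([-26.50777904, 597.22216714, 992.54935246])}
{'time_s': 0.1, 'joints': array([-1.55840610e+00,  3.13380106e-01,  1.49833831e+00,  8.61590005e-06,
        1.33101564e+00, -2.23423701e-01]), 'dq': array([-0.00238319, -0.00134669, -0.00059369, -0.00019104, -0.00014563,
        0.00148247]), 'tau': array([ 2.92119737e-03, -4.12901652e+01, -2.60136938e+01, -1.68012043e-04,
        3.08144015e-03,  1.11879444e-05]), 'eef_pos': array([ 122.63343528, -510.24485653,  230.80802346]), 'ee_rot': array([-5.67086645e-04,  9.93056982e-01,  1.17632922e-01,  6.42677146e-05]), 'force': array([ 0.20914526, -0.21551875, -0.42982011]), 'wrist_torque': array([-0.043612  , -0.01097406,  0.03180008]), 'grip_force': 0.0, 'grip_width': 0.9978624676308024}
```

View pics/side0.png

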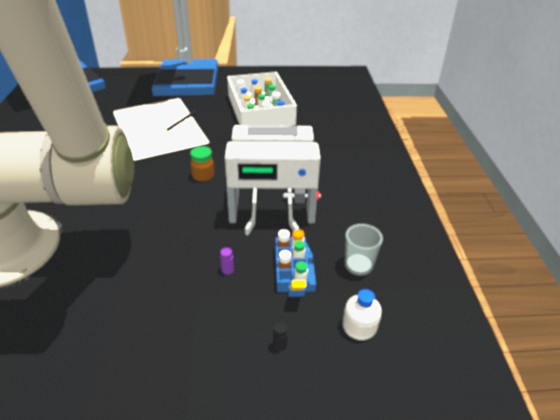

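View pics/top0.png

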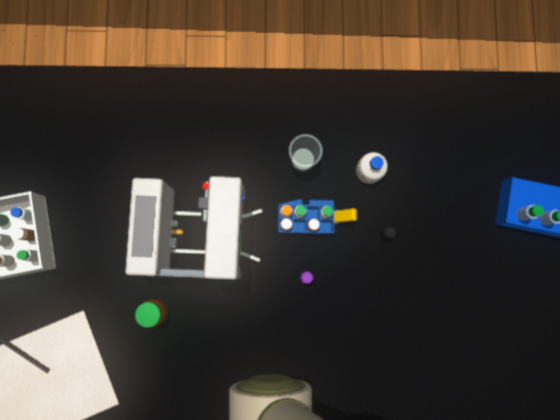

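Side: tray at (295,265) with yellow handle at (298,287), reader head at (272,165), red knob at (318,195). Top: tray at (306,217), handle (345,215), reader (185,228), knob (206,186). The black vial (390,233) and purple vial (307,278) are decoys. So are the blue box at the right (535,210) and the white rack at the left (15,235). Only the tray at (306,217) has a yellow handle and five capped vials, so it is the one meant. I'll confirm that in an enlarged crop.

```bash
cat > h.py <<'E'
import numpy as np, cv2
from rig import ctrl
def ray(cam,uv):
    c=ctrl.camera_info(cam); p=cv2.undistortPoints(np.array([[uv]],float),c["K"],c["dist"])[0,0]
    return -c["R"].T@c["t"], c["R"].T@np.array([p[0],p[1],1.])
def onplane(cam,uv,z):
    o,d=ray(cam,uv); return o+d*(z-o[2])/d[2]
def tri(us,ut):
    o1,d1=ray("side",us);o2,d2=ray("top",ut)
    s=np.linalg.lstsq(np.c_[d1,-d2],o2-o1,rcond=None)[0]
    a,b=o1+s[0]*d1,o2+s[1]*d2
    return (a+b)/2,np.linalg.norm(a-b)
def proj(cam,X):
    c=ctrl.camera_info(cam)
    return cv2.projectPoints(np.array(X,float).reshape(-1,3),cv2.Rodrigues(c["R"])[0],c["t"],c["K"],c["dist"])[0][:,0]
E
cat > m.py <<'E'
from h import *
I={n:ctrl.capture(n) for n in("side","top")}
R={"side":(200,120,340,310),"top":(120,170,370,290)}
col={"yellow":((22,150,120),(35,255,255)),"red":((0,150,90),(4,255,255)),"blue":((105,130,50),(125,255,255)),"green":((55,120,60),(80,255,255)),"orange":((8,180,120),(20,255,255))}
for n,im in I.items():
    x0,y0,x1,y1=R[n]; h=cv2.cvtColor(im,cv2.COLOR_RGB2HSV)
    for k,(a,b) in col.items():
        m=cv2.inRange(h,a,b)[y0:y1,x0:x1]
        nc,_,st,ce=cv2.connectedComponentsWithStats(m)
        for i in range(1,nc):
            if st[i,4]>8: print(n,k,st[i,4],st[i,:4]+[x0,y0,0,0],(ce[i]+[x0,y0]).round(1))
a=cv2.resize(I["top"][160:295,110:380],None,fx=2.9,fy=2.9,interpolation=cv2.INTER_CUBIC)
cv2.imwrite("pics/topc.png",a[:,:,::-1])
b=cv2.resize(I["side"][120:310,200:345],None,fx=3.1,fy=3.1,interpolation=cv2.INTER_CUBIC)
cv2.imwrite("pics/sidec.png",b[:,:,::-1])
E
python3 m.py
```

```text
side yellow 47 [294 231   9   6] [298.1 233.4]
side yellow 109 [291 281  15   8] [297.8 284.5]
side red 16 [317 191   3   9] [317.6 194.8]
side blue 27 [299 170   6   5] [301.6 171.9]
side blue 808 [275 237  42  60] [292.8 274.3]
side blue 20 [288 240   4  12] [290.  246.6]
side green 164 [200 146  12  16] [204.9 153.1]
side green 239 [241 166  33   8] [256.8 169.7]
side green 74 [295 241   9  10] [298.9 245.2]
side green 100 [296 261  11  12] [300.7 266.2]
side orange 143 [200 160  13  19] [204.9 168.2]
side orange 13 [299 229   6   7] [302.1 231.7]
side orange 28 [292 231  10   9] [296.2 236.5]
top yellow 261 [335 208  22  14] [345.7 214.9]
top red 38 [202 183   7   6] [204.7 185.5]
top blue 11 [242 195   2   6] [242.5 197.3]
top blue 1054 [278 199  59  35] [309.6 217.1]
top green 61 [297 206   8   9] [300.6 210. ]
top green 68 [324 206   9  10] [327.7 210.5]
top orange 56 [283 206   8   9] [286.4 210.2]
```

View pics/topc.png

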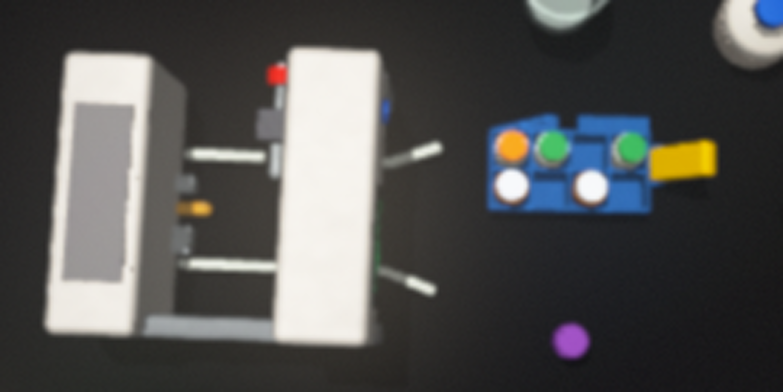

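View pics/sidec.png

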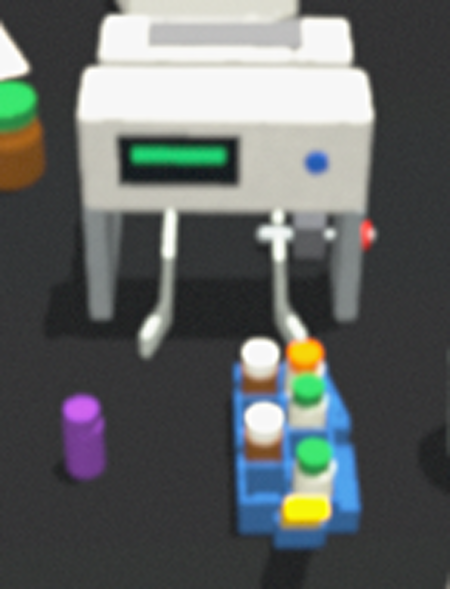

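The crops confirm the tray: five capped vials and a yellow handle. The sloped rail and notch are on the knob's side, and the way in is image-left in the top view (world +y). Next I'll measure the dock and tray axes.

```bash
cat > p.py <<'E'
from h import *
np.set_printoptions(precision=1,suppress=True)
T=lambda x,y:((x+.5)/2.9-.5+110,(y+.5)/2.9-.5+160)
S=lambda x,y:((x+.5)/3.1-.5+200,(y+.5)/3.1-.5+120)
print("headtop L",tri(S(78,119),T(368,343)),"R",tri(S(374,123),T(382,50)))
for n,q in (("L",(80,207)),("R",(373,211))): print("headlow",n,onplane("side",S(*q),95))
print("knob",tri((318.3,194.8),(202.5,185.5)))
for n,q in dict(g1a=(190,154),g1b=(265,157),g2a=(190,263),g2b=(275,267),m1=(440,147),m2=(433,291)).items(): print(n,onplane("top",T(*q),18))
for n,s,t in (("orange",S(305,349),(286.4,210.2)),("green1",S(308,388),(300.6,210.)),("green2",S(315,453),(327.7,210.5)),("white1",S(260,351),T(512,187)),("white2",S(263,417),T(591,187))):
    print(n,tri(s,t),onplane("top",t,54))
for n,q in dict(rr=(651,117),rl=(651,212),fl=(488,212)).items(): print("tray",n,onplane("top",T(*q),26))
print("handle tip face",tri((297.8,284.5),T(708,158)), "tipcorners",onplane("top",T(716,139),66),onplane("top",T(717,175),66))
print("handle root",onplane("top",T(651,164),28))
for n,q in dict(kick=(210,208)).items(): print(n,onplane("top",T(*q),15))
E
python3 p.py
```

```text
headtop L (array([474.3,  63.8, 174.4]), np.float64(0.9209877085435817)) R (array([662.3,  56.8, 172.8]), np.float64(2.4556515948076196))
headlow L [471.   76.3  95. ]
headlow R [669.7  66.6  95. ]
knob (array([678.2, 151.4,   9.1]), np.float64(7.515850027217225))
g1a [612.4 208.   18. ]
g1b [610.4 152.1  18. ]
g2a [531. 206.  18.]
g2b [528.1 143.2  18. ]
m1 [618.4  21.3  18. ]
m2 [510.5  26.   18. ]
orange (array([615.3, -31.7,  59.3]), np.float64(3.416623340993811)) [614.3 -31.9  54. ]
green1 (array([615.8, -61.9,  54. ]), np.float64(1.8921493057541063)) [614.8 -61.9  54. ]
green2 (array([ 615. , -119.1,   55.6]), np.float64(2.417680777866472)) [ 614.  -119.3   54. ]
white1 (array([586.3, -31.3,  58. ]), np.float64(3.8818219658960955)) [584.7 -31.5  54. ]
white2 (array([585.8, -88.7,  56.3]), np.float64(2.2294356543601865)) [584.9 -88.9  54. ]
tray rr [ 640.8 -137.2   26. ]
tray rl [ 569.1 -136.4   26. ]
tray fl [568.8 -14.7  26. ]
handle tip face (array([ 605.1, -172.6,   65.6]), np.float64(0.1358130602041791)) tipcorners [ 618.8 -178.6   66. ] [ 592.6 -178.8   66. ]
handle root [ 604.9 -136.5   28. ]
kick [572.2 192.7  15. ]
```

```bash
cat >> h.py <<'E'
from scipy.spatial.transform import Rotation as Rn
def tool(lean,yaw):  # lean, yaw of tray x axis (deg); tool y = tray -y
    u=np.array([np.cos(np.radians(yaw)),np.sin(np.radians(yaw)),0]);s,c=np.sin(np.radians(lean)),np.cos(np.radians(lean))
    z=u*s-np.array([0,0,c]); y=np.cross(u,[0,0,1.]); return Rn.from_matrix(np.c_[np.cross(y,z),y,z])
def delta(p,R):
    s=ctrl.sense();q=s["ee_rot"];R0=Rn.from_quat([q[1],q[2],q[3],q[0]])
    d=R0.inv().apply(np.array(p)-s["eef_pos"]);r=(R0.inv()*R).as_rotvec()
    print("t",s["time_s"],"offset_now",(d/120).round(4),"mm",np.linalg.norm(d).round(1),"offset_afterturn",(R.inv().apply(np.array(p)-s["eef_pos"])/120).round(4),"dr",(r/(np.pi/4)).round(4),"deg",np.degrees(np.linalg.norm(r)).round(2))
    print("eef",s["eef_pos"].round(1),"F",s["force"].round(1),"q",s["joints"].round(2),"grip",round(s["grip_width"],3),round(s["grip_force"],1))
E
python3 - <<'E'
exec(open("p.py").read().split("print")[0])
for n,q in dict(boxR=(150,54),boxL=(132,333)).items(): print(n,onplane("top",T(*q),125))
print("knob",onplane("top",T(277,68),13))
print("bottle cap",tri((366,298),(377,163)),"bottle",onplane("side",(362,333),0), "beaker",onplane("top",(303,160),0),"purple",onplane("top",(307,278),50),"black",onplane("top",(390,233),50),"jar",onplane("top",(148,314),70))
u=np.radians(87.6);o=np.array([569.5,146,0]);X=np.array([np.cos(u),np.sin(u),0]);Y=np.array([-np.sin(u),np.cos(u),0]);Z=np.array([0,0,1.])
for y in(80,-80):
  for x,z in((-85,95),(-85,175),(-25,175)): 
    P=o+x*X+y*Y+z*Z; a,b=proj("side",P)[0],proj("top",P)[0]
    print(y,x,z,"sidecrop",(a-[200,120])*3.1,"topcrop",(b-[110,160])*2.9)
u=tool(43,90); g=np.array([605,-164,52.9])+19*u.as_matrix()[:,2]; print("grasp tcp",g,"pre",g-100*u.as_matrix()[:,2])
delta(g-100*u.as_matrix()[:,2]+[0,0,90],u)
E
```

```text
Traceback (most recent call last):
AttributeError: module 'numpy' has no attribute 'set_'
```

Run:
```python
exec("\n".join(open("p.py").read().split("\n")[:4]))
for n,q in dict(boxR=(150,54),boxL=(132,333)).items(): print(n,onplane("top",T(*q),125))
print("knob",onplane("top",T(277,68),13))
print("bottle cap",tri((366,298),(377,163)),"bottle",onplane("side",(362,333),0), "beaker",onplane("top",(303,160),0),"purple",onplane("top",(307,278),50),"black",onplane("top",(390,233),50),"jar",onplane("top",(148,314),70))
u=np.radians(87.6);o=np.array([569.5,146,0]);X=np.array([np.cos(u),np.sin(u),0]);Y=np.array([-np.sin(u),np.cos(u),0]);Z=np.array([0,0,1.])
for y in(80,-80):
  for x,z in((-85,95),(-85,175),(-25,175)): 
    P=o+x*X+y*Y+z*Z; a,b=proj("side",P)[0],proj("top",P)[0]
    print(y,x,z,"sidecrop",(a-[200,120])*3.1,"topcrop",(b-[110,160])*2.9)
u=tool(43,90); g=np.array([605,-164,52.9])+19*u.as_matrix()[:,2]; print("grasp tcp",g,"pre",g-100*u.as_matrix()[:,2])
delta(g-100*u.as_matrix()[:,2]+[0,0,90],u)
```

```text
boxR [667.  215.8 125. ]
boxL [479.9 222.4 125. ]
knob [679.  145.1  13. ]
bottle cap (array([ 712.5, -220.3,   81.8]), np.float64(3.403498121685723)) bottle [ 716.6 -231.7    0. ] beaker [735.5 -71.5   0. ] purple [472.3 -74.9  50. ] black [ 566.9 -252.    50. ] jar [400.8 247.2  70. ]
80 -85 95 sidecrop [100.6 216.2] topcrop [373.7 322.9]
80 -85 175 sidecrop [ 94.6 116.3] topcrop [366.1 322.5]
80 -25 175 sidecrop [101.5  66.9] topcrop [270.3 318.5]
-80 -85 95 sidecrop [338.3 218.4] topcrop [385.6  92.6]
-80 -85 175 sidecrop [345.5 118.9] topcrop [379.2  71.7]
-80 -25 175 sidecrop [340.1  69.4] topcrop [285.4  67.3]
grasp tcp [ 605. -151.   39.] pre [ 605.  -219.2  112.1]
t 0.2 offset_now [ 4.5 -1.4  0.2] mm 564.1 offset_afterturn [1.6 4.  1.8] dr [ 0.6  0.8 -1.6] deg 86.09
eef [ 122.6 -510.3  231. ] F [ 0.1 -0.1 -0.5] q [-1.6  0.3  1.5  0.   1.3 -0.2] grip 0.994 0.0
```

Run:
```python
from h import *
u=tool(43,90); delta([605,-219.2,232],u)
```

```text
t 0.2 offset_now [ 4.4752 -1.42   -0.0067] mm 563.4 offset_afterturn [1.7802 4.0197 1.6482] dr [ 0.6353  0.8059 -1.6145] deg 86.09
eef [ 122.6 -510.3  231. ] F [ 0.1 -0.1 -0.5] q [-1.56  0.31  1.5   0.    1.33 -0.22] grip 0.994 0.0
```

Call:
arm_command(
  increments=[
    {"dr": [0, 0, 0], "offset": [0.28, -0.089, 0], "hand": 0.4},
    {"dr": [0, 0, 0], "offset": [0.28, -0.089, 0], "hand": 0.4},
    {"dr": [0, 0, 0], "offset": [0.28, -0.089, 0], "hand": 0.4},
    {"dr": [0, 0, 0], "offset": [0.28, -0.089, 0], "hand": 0.4},
    {"dr": [0, 0, 0], "offset": [0.28, -0.089, 0], "hand": 0.4},
    {"dr": [0, 0, 0], "offset": [0.28, -0.089, 0], "hand": 0.4},
    {"dr": [0, 0, 0], "offset": [0.28, -0.089, 0], "hand": 0.4},
    {"dr": [0, 0, 0], "offset": [0.28, -0.089, 0], "hand": 0.4},
  ],
)

```text
time_s: 1.0
eef_pos: [365.1, -363.6, 231.2]
ee_rot: [-0.0, 0.993, 0.118, -0.0]
force: [0.1, -0.3, 0.4]
grip_width: 0.702
grip_force: 0.0
```

Call:
arm_command(
  increments=[
    {"dr": [0, 0, 0], "offset": [0.28, -0.089, 0], "hand": 0.4},
    {"dr": [0, 0, 0], "offset": [0.28, -0.089, 0], "hand": 0.4},
    {"dr": [0, 0, 0], "offset": [0.28, -0.089, 0], "hand": 0.4},
    {"dr": [0, 0, 0], "offset": [0.28, -0.089, 0], "hand": 0.4},
    {"dr": [0, 0, 0], "offset": [0.28, -0.089, 0], "hand": 0.4},
    {"dr": [0, 0, 0], "offset": [0.28, -0.089, 0], "hand": 0.4},
    {"dr": [0, 0, 0], "offset": [0.28, -0.089, 0], "hand": 0.4},
    {"dr": [0, 0, 0], "offset": [0.28, -0.089, 0], "hand": 0.4},
  ],
)

```text
time_s: 1.8
eef_pos: [606.5, -217.7, 231.1]
ee_rot: [-0.0, 0.993, 0.118, -0.0]
force: [0.2, -0.3, -0.3]
grip_width: 0.699
grip_force: 0.0
```

Call:
arm_command(
  increments=[
    {"dr": [0.053, 0.067, -0.1345], "offset": [0, 0, 0], "hand": 0.4},
    {"dr": [0.053, 0.067, -0.1345], "offset": [0, 0, 0], "hand": 0.4},
    {"dr": [0.053, 0.067, -0.1345], "offset": [0, 0, 0], "hand": 0.4},
    {"dr": [0.053, 0.067, -0.1345], "offset": [0, 0, 0], "hand": 0.4},
    {"dr": [0.053, 0.067, -0.1345], "offset": [0, 0, 0], "hand": 0.4},
    {"dr": [0.053, 0.067, -0.1345], "offset": [0, 0, 0], "hand": 0.4},
  ],
)

```text
time_s: 2.4
eef_pos: [605.3, -218.8, 231.3]
ee_rot: [-0.14, 0.886, 0.419, 0.14]
force: [-0.2, 0.5, -0.5]
grip_width: 0.703
grip_force: 0.0
```

Run:
```python
from h import *
u=tool(43,90); delta([605,-219.2,232],u)
```

```text
t 2.4 offset_now [-0.0018 -0.0007 -0.0068] mm 0.8 offset_afterturn [ 0.0014 -0.0025 -0.0064] dr [ 0.3156  0.4015 -0.8022] deg 42.79
eef [ 605.3 -218.8  231.3] F [-0.2  0.5 -0.5] q [-0.68  0.61  1.1   0.38  1.57 -0.02] grip 0.703 0.0
```

Call:
arm_command(
  increments=[
    {"dr": [0.0526, 0.067, -0.1337], "offset": [0, 0, 0], "hand": 0.4},
    {"dr": [0.0526, 0.067, -0.1337], "offset": [0, 0, 0], "hand": 0.4},
    {"dr": [0.0526, 0.067, -0.1337], "offset": [0, 0, 0], "hand": 0.4},
    {"dr": [0.0526, 0.067, -0.1337], "offset": [0, 0, 0], "hand": 0.4},
    {"dr": [0.0526, 0.067, -0.1337], "offset": [0, 0, 0], "hand": 0.4},
    {"dr": [0.0526, 0.067, -0.1337], "offset": [0, 0, 0], "hand": 0.4},
    {"dr": [0, 0, 0], "offset": [0, 0, 0], "hand": 0.4},
  ],
)

```text
time_s: 3.1
eef_pos: [605.4, -219.3, 229.4]
ee_rot: [-0.26, 0.66, 0.656, 0.259]
force: [0.7, 0.1, -1.1]
grip_width: 0.703
grip_force: 0.0
```

Run:
```python
from h import *
u=tool(43,90); delta([605,-219.2,112.1],u); delta([605,-151,39],u)
```

```text
t 3.1 offset_now [-6.662e-01  1.000e-04  7.148e-01] mm 117.3 offset_afterturn [-0.6659 -0.0037  0.7151] dr [-0.0002 -0.0006 -0.0071] deg 0.32
eef [ 605.4 -219.3  229.4] F [ 0.7  0.1 -1.1] q [-0.74  0.82  0.86  0.58  1.95 -0.65] grip 0.703 0.0
t 3.1 offset_now [-6.6640e-01  3.0000e-04  1.5479e+00] mm 202.2 offset_afterturn [-0.6657 -0.0037  1.5482] dr [-0.0002 -0.0006 -0.0071] deg 0.32
eef [ 605.4 -219.3  229.4] F [ 0.7  0.1 -1.1] q [-0.74  0.82  0.86  0.58  1.95 -0.65] grip 0.703 0.0
```

Call:
arm_command(
  increments=[
    {"dr": [0, 0, -0.007], "offset": [-0.111, 0, 0.119], "hand": 0.4},
    {"dr": [0, 0, 0], "offset": [-0.111, 0, 0.119], "hand": 0.4},
    {"dr": [0, 0, 0], "offset": [-0.111, 0, 0.119], "hand": 0.4},
    {"dr": [0, 0, 0], "offset": [-0.111, 0, 0.119], "hand": 0.4},
    {"dr": [0, 0, 0], "offset": [-0.111, 0, 0.119], "hand": 0.4},
    {"dr": [0, 0, 0], "offset": [-0.111, 0, 0.119], "hand": 0.4},
    {"dr": [0, 0, 0], "offset": [0, 0, 0.2], "hand": 0.4},
    {"dr": [0, 0, 0], "offset": [0, 0, 0.2], "hand": 0.4},
  ],
)

```text
time_s: 3.9
eef_pos: [605.5, -186.1, 77.9]
ee_rot: [-0.258, 0.659, 0.658, 0.259]
force: [0.8, -0.8, -0.7]
grip_width: 0.699
grip_force: 0.0
```

Run:
```python
from h import *
u=tool(43,90); delta([605,-151,39],u)
b=np.hstack([cv2.resize(ctrl.capture("side")[180:340,200:400],None,fx=2,fy=2),cv2.resize(ctrl.capture("top")[130:290,250:440],None,fx=2,fy=2)])
cv2.imwrite("pics/pre.png",b[:,:,::-1])
```

```text
t 3.9 offset_now [-0.006  -0.0053  0.4362] mm 52.4 offset_afterturn [-0.0074 -0.0043  0.4362] dr [ 0.0029  0.0039 -0.0015] deg 0.23
eef [ 605.5 -186.1   77.9] F [ 0.8 -0.8 -0.7] q [-0.7   0.92  1.08  0.55  1.66 -0.8 ] grip 0.699 0.0
```

View pics/pre.png

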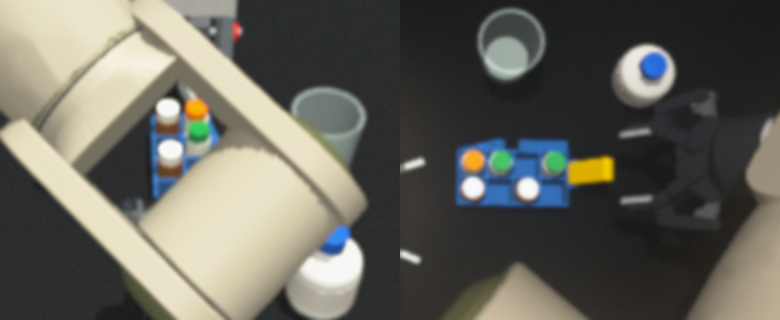

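The top half shows the handle at crop (592,170), centred between the fingers at rows 133 and 200. The bottle is clear of the gripper, so I'll go in.

Call:
arm_command(
  increments=[
    {"dr": [0, 0, 0], "offset": [-0.003, -0.002, 0.11], "hand": 0.2},
    {"dr": [0, 0, 0], "offset": [-0.003, -0.002, 0.11], "hand": 0.2},
    {"dr": [0, 0, 0], "offset": [0, 0, 0.11], "hand": 0.2},
    {"dr": [0, 0, 0], "offset": [0, 0, 0.1], "hand": 0.2},
    {"dr": [0, 0, 0], "offset": [0, 0, 0], "hand": 0.2},
  ],
)

```text
time_s: 4.5
eef_pos: [604.7, -150.2, 39.4]
ee_rot: [-0.259, 0.658, 0.658, 0.259]
force: [-0.3, 1.2, -0.3]
grip_width: 0.597
grip_force: 0.0
```

Run:
```python
from h import *
u=tool(43,90); delta([605,-151,39],u)
```

```text
t 4.5 offset_now [-0.0071  0.0021 -0.0023] mm 0.9 offset_afterturn [-0.0071  0.0021 -0.0023] dr [-0.0011  0.0003  0.0005] deg 0.06
eef [ 604.7 -150.2   39.4] F [-0.3  1.2 -0.3] q [-0.66  0.94  1.17  0.57  1.56 -0.82] grip 0.597 0.0
```

Close on the handle.

Call:
arm_command(
  increments=[
    {"dr": [0, 0, 0], "offset": [0, 0, 0], "hand": -1},
    {"dr": [0, 0, 0], "offset": [0, 0, 0], "hand": -1},
    {"dr": [0, 0, 0], "offset": [0, 0, 0], "hand": -1},
    {"dr": [0, 0, 0], "offset": [0, 0, 0], "hand": -1},
    {"dr": [0, 0, 0], "offset": [0, 0, 0], "hand": -1},
    {"dr": [0, 0, 0], "offset": [0, 0, 0], "hand": -1},
  ],
  grip_force=50,
)

```text
time_s: 5.1
eef_pos: [605.7, -152.4, 41.3]
ee_rot: [-0.257, 0.658, 0.658, 0.259]
force: [1.7, -5.0, 4.4]
grip_width: 0.266
grip_force: 50.0
```

```bash
cat > v.py <<'E'
import sys
from h import *
I=ctrl.capture("top");h=cv2.cvtColor(I,cv2.COLOR_RGB2HSV)
for k,a,b in(("green",(55,120,60),(80,255,255)),("orange",(8,180,120),(20,255,255)),("blue",(105,130,50),(125,255,255)),("red",(0,150,90),(4,255,255))):
    m=cv2.inRange(h,a,b)[170:290,190:370]; n,_,st,ce=cv2.connectedComponentsWithStats(m)
    z={"blue":20,"red":13}.get(k,54)
    for i in range(1,n):
        if st[i,4]>12: print(k,st[i,4],onplane("top",ce[i]+[190,170],z).round(1)[:2])
s=ctrl.sense();print(s["time_s"],s["eef_pos"].round(1),s["force"].round(1),s["grip_width"],s["grip_force"])
E
python3 v.py
```

```text
green 64 [615.2 -61.9]
green 71 [ 613.4 -119.2]
orange 55 [614.  -31.9]
blue 1032 [603.7 -83.7]
red 38 [673.6 146. ]
5.15 [ 605.7 -152.4   41.2] [ 1.7 -4.8  4.7] 0.2718732036076601 50.06019830703735
```

Call:
arm_command(
  increments=[
    {"dr": [-0.0045, 0, 0.005], "offset": [0, -0.03, 0], "hand": -1},
    {"dr": [-0.0045, 0, 0.005], "offset": [0, -0.05, 0], "hand": -1},
    {"dr": [-0.0045, 0, 0.005], "offset": [0, -0.06, 0], "hand": -1},
    {"dr": [-0.0045, 0, 0.005], "offset": [0, -0.06, 0], "hand": -1},
    {"dr": [-0.0045, 0, 0.005], "offset": [0, -0.06, 0], "hand": -1},
    {"dr": [-0.0045, 0, 0.005], "offset": [0, -0.06, 0], "hand": -1},
    {"dr": [-0.0045, 0, 0.005], "offset": [0, -0.05, 0], "hand": -1},
    {"dr": [-0.0045, 0, 0.005], "offset": [0, -0.03, 0], "hand": -1},
  ],
  grip_force=80,
)

```text
time_s: 5.95
eef_pos: [558.0, -150.7, 41.3]
ee_rot: [-0.252, 0.672, 0.644, 0.265]
force: [6.5, -0.6, 3.3]
grip_width: 0.269
grip_force: 78.5
```

```bash
python3 v.py
python3 - <<'E'
from h import *
delta([557.5,-151,41],tool(43,87.6))
b=cv2.resize(ctrl.capture("top")[150:290,120:400],None,fx=2.5,fy=2.5);cv2.imwrite("pics/s1.png",b[:,:,::-1])
E
```

```text
green 69 [571.1 -60.9]
green 64 [ 567.9 -117.9]
orange 51 [572. -31.]
blue 1066 [560.  -82.7]
red 39 [673.8 146.1]
6.0 [ 557.6 -150.7   41.3] [2.2 0.4 4.4] 0.26564931830451344 78.60516428947449
t 6.0 offset_now [-0.0038 -0.0003 -0.0001] mm 0.5 offset_afterturn [-0.0038 -0.0003 -0.0001] dr [0.0047 0.0015 0.0006] deg 0.22
eef [ 557.6 -150.7   41.3] F [2.2 0.4 4.4] q [-0.72  0.84  1.35  0.57  1.48 -0.88] grip 0.266 78.6
```

View pics/s1.png

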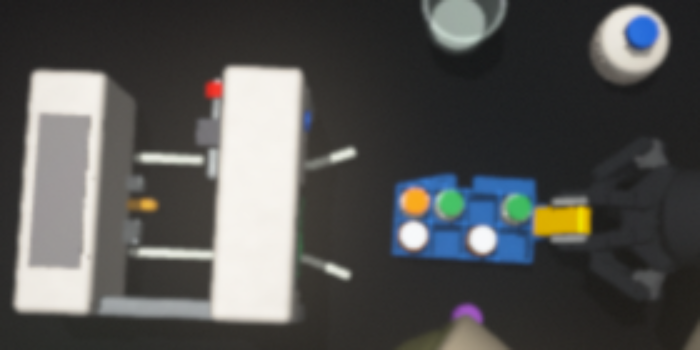

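The tray's cap line is turned 2.7° with the handle gripped, and the tray mid line points at the bay middle (mouth tips at rows 153 and 272). Now the slide in.

Call:
arm_command(
  increments=[
    {"dr": [0, 0, 0], "offset": [0.037, 0, 0.034], "hand": -1},
    {"dr": [0, 0, 0], "offset": [0.073, 0, 0.068], "hand": -1},
    {"dr": [0, 0, 0], "offset": [0.073, 0, 0.068], "hand": -1},
    {"dr": [0, 0, 0], "offset": [0.073, 0, 0.068], "hand": -1},
    {"dr": [0, 0, 0], "offset": [0.073, 0, 0.068], "hand": -1},
    {"dr": [0, 0, 0], "offset": [0.073, 0, 0.068], "hand": -1},
    {"dr": [0, 0, 0], "offset": [0.073, 0, 0.068], "hand": -1},
    {"dr": [0, 0, 0], "offset": [0.037, 0, 0.034], "hand": -1},
  ],
)

```text
time_s: 6.85
eef_pos: [561.2, -67.4, 41.3]
ee_rot: [-0.252, 0.672, 0.645, 0.264]
force: [-0.9, -8.6, 8.1]
grip_width: 0.263
grip_force: 79.7
```

```bash
python3 v.py
python3 - <<'E'
from h import *
delta([566.9,71,41.3],tool(43,87.6))
E
```

```text
green 60 [574.4  22.7]
green 65 [570.6 -35. ]
orange 20 [574.9  48.5]
blue 885 [562.8  -7.3]
red 38 [673.6 146. ]
6.9 [561.2 -66.7  41.3] [ 1.4 -0.7  5.3] 0.2699616579762789 79.0443742275238
t 6.9 offset_now [ 8.424e-01 -5.000e-04  7.810e-01] mm 137.8 offset_afterturn [ 8.402e-01 -6.000e-04  7.834e-01] dr [0.0023 0.0036 0.0022] deg 0.22
eef [561.2 -66.7  41.3] F [ 1.4 -0.7  5.3] q [-0.6   0.79  1.48  0.63  1.38 -0.85] grip 0.27 79.0
```

Call:
arm_command(
  increments=[
    {"dr": [0, 0, 0], "offset": [0.037, 0, 0.034], "hand": -1},
    {"dr": [0, 0, 0], "offset": [0.073, 0, 0.068], "hand": -1},
    {"dr": [0, 0, 0], "offset": [0.073, 0, 0.068], "hand": -1},
    {"dr": [0, 0, 0], "offset": [0.073, 0, 0.068], "hand": -1},
    {"dr": [0, 0, 0], "offset": [0.073, 0, 0.068], "hand": -1},
    {"dr": [0, 0, 0], "offset": [0.073, 0, 0.068], "hand": -1},
    {"dr": [0, 0, 0], "offset": [0.073, 0, 0.068], "hand": -1},
    {"dr": [0, 0, 0], "offset": [0.037, 0, 0.034], "hand": -1},
  ],
)

```text
time_s: 7.7
eef_pos: [564.5, 15.5, 41.3]
ee_rot: [-0.251, 0.672, 0.645, 0.264]
force: [-4.7, -20.1, 12.3]
grip_width: 0.267
grip_force: 81.2
```

```bash
python3 v.py
python3 - <<'E'
from h import *
delta([566.9,71,41.3],tool(43,87.6))
b=cv2.resize(ctrl.capture("top")[150:290,120:400],None,fx=2.5,fy=2.5);cv2.imwrite("pics/s2.png",b[:,:,::-1])
E
```

```text
green 33 [573.1  45.2]
orange 14 [579.1 140.3]
blue 46 [591.5  36.2]
blue 64 [542.6  38.8]
red 39 [675.1 145.9]
7.75 [564.3  16.4  41.3] [-1.6 -8.   8.6] 0.26459467503818856 79.94499206542969
t 7.75 offset_now [0.3345 0.003  0.3092] mm 54.7 offset_afterturn [0.3333 0.0024 0.3104] dr [0.0007 0.0048 0.0031] deg 0.26
eef [564.3  16.4  41.3] F [-1.6 -8.   8.6] q [-0.48  0.75  1.56  0.7   1.29 -0.8 ] grip 0.265 79.9
```

View pics/s2.png

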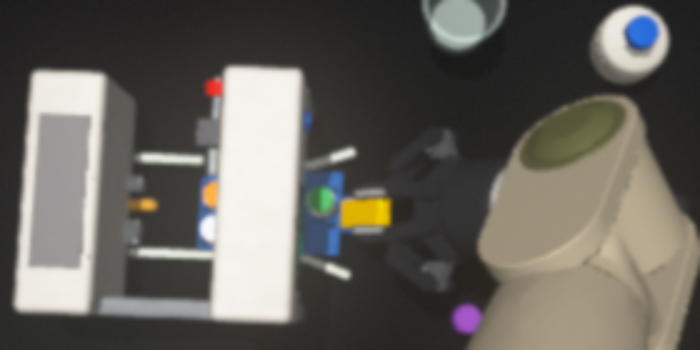

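The tray is straight between the guides with all vials in place (orange at (210,194), white at (210,230)), and the knob is just starting out. I'll continue more slowly.

Call:
arm_command(
  increments=[
    {"dr": [0, 0, 0], "offset": [0.033, 0, 0.022], "hand": -1},
    {"dr": [0, 0, 0], "offset": [0.033, 0, 0.022], "hand": -1},
    {"dr": [0, 0, 0], "offset": [0.029, 0, 0.027], "hand": -1},
    {"dr": [0, 0, 0], "offset": [0.029, 0, 0.027], "hand": -1},
    {"dr": [0, 0, 0], "offset": [0.029, 0, 0.027], "hand": -1},
    {"dr": [0, 0, 0], "offset": [0.029, 0, 0.027], "hand": -1},
    {"dr": [0, 0, 0], "offset": [0.029, 0, 0.027], "hand": -1},
    {"dr": [0, 0, 0], "offset": [0.029, 0, 0.027], "hand": -1},
  ],
)

```text
time_s: 8.6
eef_pos: [565.1, 53.1, 41.5]
ee_rot: [-0.252, 0.672, 0.645, 0.263]
force: [-5.9, -9.3, 2.4]
grip_width: 0.263
grip_force: 79.3
```

```bash
python3 v.py
python3 - <<'E'
from h import *
delta([566.9,71,41.3],tool(43,87.6))
E
```

```text
green 56 [578.1 145.3]
orange 17 [577.5 167.8]
blue 61 [596.9 156.4]
blue 15 [563.9 159. ]
blue 54 [543.7 151.1]
red 37 [683.5 145.9]
8.65 [565.1  54.4  41.5] [-0.4 -1.9 -0.7] 0.26101335920522073 78.54552626609802
t 8.65 offset_now [0.1002 0.0097 0.0956] mm 16.7 offset_afterturn [0.0999 0.0095 0.0959] dr [-0.0018  0.0041  0.0005] deg 0.2
eef [565.1  54.4  41.5] F [-0.4 -1.9 -0.7] q [-0.42  0.73  1.59  0.73  1.25 -0.77] grip 0.261 78.5
```

Call:
arm_command(
  increments=[
    {"dr": [0, 0, 0], "offset": [0.022, 0, 0.02], "hand": -1},
    {"dr": [0, 0, 0], "offset": [0.022, 0, 0.02], "hand": -1},
    {"dr": [0, 0, 0], "offset": [0.022, 0, 0.02], "hand": -1},
    {"dr": [0, 0, 0], "offset": [0.022, 0, 0.02], "hand": -1},
    {"dr": [0, 0, 0], "offset": [0.022, 0, 0.02], "hand": -1},
    {"dr": [0, 0, 0], "offset": [0.022, 0, 0.02], "hand": -1},
  ],
)

```text
time_s: 9.25
eef_pos: [568.3, 69.8, 42.0]
ee_rot: [-0.247, 0.673, 0.646, 0.262]
force: [-12.3, -62.8, 16.8]
grip_width: 0.267
grip_force: 86.1
```

```bash
python3 v.py
```

```text
green 60 [579.  160.6]
blue 57 [597.8 162.7]
blue 103 [545.2 159.7]
red 38 [680.1 145.8]
9.3 [568.2  69.7  42.1] [ -6.7 -43.7   9.4] 0.2643655566666298 83.85486960411072
```

Home against the stops at 44 N, with the pin coming in. I'll ease off slightly and hold.

Call:
arm_command(
  increments=[
    {"dr": [0, 0, 0], "offset": [-0.006, 0, -0.0055], "hand": -1},
    {"dr": [0, 0, 0], "offset": [0, 0, 0], "hand": -1},
    {"dr": [0, 0, 0], "offset": [0, 0, 0], "hand": -1},
    {"dr": [0, 0, 0], "offset": [0, 0, 0], "hand": -1},
    {"dr": [0, 0, 0], "offset": [0, 0, 0], "hand": -1},
    {"dr": [0, 0, 0], "offset": [0, 0, 0], "hand": -1},
    {"dr": [0, 0, 0], "offset": [0, 0, 0], "hand": -1},
    {"dr": [0, 0, 0], "offset": [0, 0, 0], "hand": -1},
  ],
)

```text
time_s: 10.1
eef_pos: [568.0, 69.7, 42.0]
ee_rot: [-0.248, 0.673, 0.645, 0.263]
force: [-3.5, -37.2, 7.8]
grip_width: 0.268
grip_force: 82.8
```

Call:
arm_command(
  increments=[
    {"dr": [0, 0, 0], "offset": [0, 0, 0], "hand": -1},
    {"dr": [0, 0, 0], "offset": [0, 0, 0], "hand": -1},
    {"dr": [0, 0, 0], "offset": [0, 0, 0], "hand": -1},
    {"dr": [0, 0, 0], "offset": [0, 0, 0], "hand": -1},
    {"dr": [0, 0, 0], "offset": [0, 0, 0], "hand": -1},
    {"dr": [0, 0, 0], "offset": [0, 0, 0], "hand": -1},
    {"dr": [0, 0, 0], "offset": [0, 0, 0], "hand": -1},
    {"dr": [0, 0, 0], "offset": [0, 0, 0], "hand": -1},
  ],
)

```text
time_s: 10.9
eef_pos: [568.0, 69.7, 42.0]
ee_rot: [-0.248, 0.673, 0.645, 0.263]
force: [-3.3, -35.9, 7.8]
grip_width: 0.266
grip_force: 82.8
```

```bash
python3 v.py
```

```text
green 62 [578.8 160.8]
blue 58 [597.8 162.7]
blue 13 [565.  170.6]
blue 103 [545.4 159.9]
red 38 [673.6 146. ]
10.95 [568.   69.7  42. ] [ -4.  -36.2   7.8] 0.26649845303980746 82.82219409942627
```

The knob is back at its starting position (673.6), so the pin is in. I'll hold a little longer, ease off and open.

Call:
arm_command(
  increments=[
    {"dr": [0, 0, 0], "offset": [0, 0, 0], "hand": -1},
    {"dr": [0, 0, 0], "offset": [0, 0, 0], "hand": -1},
    {"dr": [0, 0, 0], "offset": [0, 0, 0], "hand": -1},
    {"dr": [0, 0, 0], "offset": [0, 0, 0], "hand": -1},
    {"dr": [0, 0, 0], "offset": [0, 0, 0], "hand": -1},
  ],
)

```text
time_s: 11.45
eef_pos: [568.0, 69.7, 42.0]
ee_rot: [-0.248, 0.673, 0.645, 0.263]
force: [-3.5, -35.9, 7.6]
grip_width: 0.266
grip_force: 82.8
```

Call:
arm_command(
  increments=[
    {"dr": [0, 0, 0], "offset": [-0.012, 0, -0.011], "hand": -1},
    {"dr": [0, 0, 0], "offset": [-0.012, 0, -0.011], "hand": -1},
    {"dr": [0, 0, 0], "offset": [-0.012, 0, -0.011], "hand": -1},
    {"dr": [0, 0, 0], "offset": [-0.012, 0, -0.011], "hand": -1},
    {"dr": [0, 0, 0], "offset": [0, 0, 0], "hand": -1},
  ],
)

```text
time_s: 11.95
eef_pos: [566.6, 66.7, 41.8]
ee_rot: [-0.252, 0.672, 0.644, 0.264]
force: [2.6, -6.7, -1.5]
grip_width: 0.264
grip_force: 79.4
```

```bash
python3 v.py
```

```text
green 63 [578.2 157.2]
blue 65 [597.3 162.2]
blue 15 [563.8 171. ]
blue 92 [545. 157.]
red 38 [673.6 146. ]
12.0 [566.6  66.7  41.9] [ 1.8 -6.3 -1.9] 0.2656615753202855 79.44400548934937
```

Call:
arm_command(
  increments=[
    {"dr": [0, 0, 0], "offset": [0, 0, 0], "hand": 0.2},
    {"dr": [0, 0, 0], "offset": [0, 0, 0], "hand": 0.2},
    {"dr": [0, 0, 0], "offset": [0, 0, 0], "hand": 0.2},
    {"dr": [0, 0, 0], "offset": [0, 0, 0], "hand": 0.2},
    {"dr": [0, 0, 0], "offset": [0, 0, 0], "hand": 0.2},
  ],
  grip_force=20,
)

```text
time_s: 12.5
eef_pos: [566.3, 67.5, 42.2]
ee_rot: [-0.253, 0.672, 0.644, 0.264]
force: [-0.5, -0.4, 0.1]
grip_width: 0.604
grip_force: 0.0
```

Call:
arm_command(
  increments=[
    {"dr": [0, 0, 0], "offset": [0, 0, -0.05], "hand": 0.2},
    {"dr": [0, 0, 0], "offset": [0, 0, -0.1], "hand": 0.2},
    {"dr": [0, 0, 0], "offset": [0, 0, -0.15], "hand": 0.2},
    {"dr": [0, 0, 0], "offset": [0, 0, -0.2], "hand": 0.2},
    {"dr": [0, 0, 0], "offset": [0, 0, -0.2], "hand": 0.2},
    {"dr": [0, 0, 0], "offset": [0, 0, -0.2], "hand": 0.2},
    {"dr": [0, 0, 0], "offset": [0, 0, -0.2], "hand": 0.2},
    {"dr": [0, 0, 0], "offset": [0, 0, 0], "hand": 0.2},
  ],
)

```text
time_s: 13.3
eef_pos: [563.6, -25.0, 141.3]
ee_rot: [-0.25, 0.672, 0.644, 0.265]
force: [0.2, 0.4, -0.2]
grip_width: 0.595
grip_force: 0.0
```

```bash
python3 v.py
python3 - <<'E'
from h import *
b=np.hstack([cv2.resize(ctrl.capture("top")[150:290,120:330],None,fx=2,fy=2),cv2.resize(ctrl.capture("side")[120:260,200:380],None,fx=2,fy=2)]);cv2.imwrite("pics/end.png",b[:,:,::-1])
E
```

```text
green 60 [577.7 155.7]
blue 61 [597.7 163.8]
blue 18 [561.8 170.6]
blue 89 [543.9 156.6]
red 38 [673.6 146. ]
13.35 [562.9 -23.5 139.8] [-0.4  0.8 -0.2] 0.601256478088681 0.0
```

View pics/end.png

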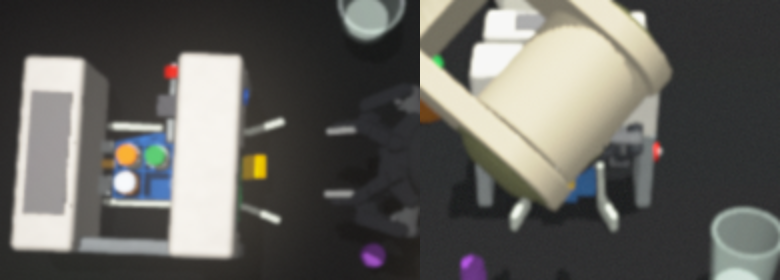

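The tray is locked in the reader: the knob is fully in at (172,72), the vials are standing at (127,155), (155,155) and (125,182), and the gripper is clear. Handing in.

```bash
python3 -c "
from rig import ctrl
print(ctrl.finish_job())"
```

```text
the job is handed in; nothing more can be done
None
```

The job is handed in at about 13 s: the tray was pressed home until the pin was fully in, then released, and it sprang back about 5 mm onto the pin. The three vials visible after release were standing (the head hid the other two), the bottle, beaker and jar were not touched, and no verdict was returned.

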